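Snap the keeper clip onto the label stand's rod and set the spool's brake disc

ROBOT

A 6-joint arm with a two-finger parallel gripper is mounted at the origin on the work surface. World frame = base frame: x ahead of the robot, y to its left, z up, the work surface at z = 0. Lengths are in mm, angles in rad, forces in N, time in s.
With the tool pointing down it reaches from about 275 to 750 mm from the base axis. Payload 10.2 kg.
Tool frame: the origin (TCP) lies between the finger pads; the fingertips stand 17 mm ahead of it and the grasp point (between the pads) lies 2 mm behind it (tips_ahead is the distance from the TCP to the fingertips, in mm); z points along the fingers, y is the line along which they close (so a half turn about z gives the same grasp; the last joint's range is limited). The gripper opens to 85 mm and grips with 20 to 120 N. Pads are 22 mm wide; open, the fingers measure 114 mm over their backs; the gripper's body (76 mm by 85 mm) begins 54 mm behind the grasp point. The pads swing forward as they close: fully open they stand 13 mm farther back than shut.
Start: joints at [1.029, 0.313, 1.498, -0, 1.331, -0.223], TCP at [164.562, 498.548, 248.294] pointing down, gripper open.
Joint ranges: [-2.94, 2.94], [-0.97, 2.17], [0.19, 2.56], [-1.23, 4.37], [0.02, 3.11], [-2.88, 2.88]. Speed limits (rad/s): [2.39, 2.39, 3.01, 3.14, 3.14, 3.14].

INTERFACE

Orientations are given as a unit quaternion [w, x, y, z].
In Python, from rig import sense, capture, finish_job, boxes_of, tips_ahead gives the robot as it stands.
- The arm moves only by the tool drive_tool, never from a script. Its argument "commands" is text: rows parted by semicolons, each of 7 numbers parted by spaces: the shift along the world's x, y, z in units of 0.1 m (1.0 is 0.1 m), then the turn, a rotation vector about the world's x, y, z in units of pi/4 rad (1.0 is pi/4 rad), then the opening in per cent of the stroke, from 0 (shut) to 100 (fully open). A call has 1 to 20 rows; each row shifts and turns the commanded pose from where the row before left it; what a row does not reach is not made up. A row lasts 1/12 s, in which the tool goes at most 41.7 mm and 7.16 degrees, less where a joint would pass 70% of its speed; a pose out of reach is approached as far as the arm can. A call with a number of a shift or a turn outside -1 to 1 is refused whole. A call with a gripper value outside its range is refused whole. The fingers move at their own pace and stop on an object; "force" is the grip in N (left out, the last holds). Time passes only in rows, so rows that do not move let the fingers close. It gives the time, the measured TCP pose, the force, the opening and the grip force at its end, in the units of the state.
- sense(): the state, without advancing time (a new reading comes with each control period).
- capture(name): name is "scene" or "top"; returns a dict with "pixels" (480x640x3 uint8, blue, green, red), "fov_y" (degrees; the focal length in pixels is half the picture's height over the tangent of half this angle, whatever the lens; pixels are square), "cx", "cy" (the principal point, pixels), "position" and "attitude" of the camera in the world. Camera axes: x right, y down, z forward; pixel columns grow to the right and rows downward; lengths in mm; the calibration is good to about 2 mm. A picture is of the moment at which its call begins. There is no depth.
- finish_job(): hands the job in; it is judged then, once.
Trained networks look in a picture, given as the dict that the camera call returned (one of the last four; its "shot" number tells which), for a name from the list of things; names that differ only in an ending like _2 or _b are one class to them, and where a whole thing is asked for, a point or a joint stands for the part that bears it (a point fixed in the world has none). Each returns a list of dicts, best first, with "confidence" (0 to 1); they miss things now and then, are a little off and sometimes report something else, mostly with a low value. They report only what shows in the picture. A call takes as long as a camera call. They do not tell look-alikes from the thing itself.
- boxes_of(picture, name): "position" ([column, row] in pixels, amid what is visible of it).
The state is a dict: "time_s": time; "joints": joint angles; "dq": joint speeds; "tau": joint torques, N m; "eef_pos": TCP position; "ee_rot": TCP orientation; "force": force on the tool from outside, world axes, zero at the start; "wrist_torque": the same for the moment, N m; "grip_width": opening from 0.0 (shut) to 1.0 (fully open); "grip_force": force on a finger pad.
Only numpy, scipy, OpenCV 4.12 (cv2) and the standard library are available. Lean on these libraries where they do the work, as an engineer would, in place of code of your own. Each camera call takes 0.05 s, during which the arm holds its last target. There are 200 camera calls.

TASK

Set the brake of the label stand: take the small green sprung clip and press it straight down onto the bare part of the steel rod, clear of the red brake disc, until its arms snap round the rod and it sits fully home. Then slide it along the rod against the sprung red disc until it pushes on it lightly, with 3 to 4 N, and let go, so that it stays there and keeps the disc loaded. Do not force anything or shift the spool, and leave the orange clip and the jars where they stand.

Things in the scene. Friction and masses are not known exactly. Their poses are not given: they have to be found in the camera images.
- clip: Small green plastic sprung clip, 74 g, standing on the table on its two arms, mouth down; same either way round. Origin: centre of its underside; z up, y along its bore (44 mm long), x across. 78 mm high. Once home, its clamp drags by about 3 to 5 N when slid along the rod. Pressing it on the stand with more than 30 N cracks it
- clip_bore (a point): Centre of the clip's bore (for a 25 mm rod), 24 mm above its underside; lies on the rod's axis when home. A flat crown (31 mm across x, 44 mm along y), 36.5 to 42 mm above the underside, then bears on the rod
- clip_mouth (a point): Middle of the gap between the clip's two rounded lips, 15 mm above its underside: 17 mm wide, below it the mouth flares to about 30 mm. Pushing the lips over the rod takes about 8 to 14 N and lets go suddenly once they are past the widest point, for the last 9 mm of the way
- clip_tab (a point): Centre of the clip's grip tab, 60 mm above its underside: a flat tab 12 mm thick across x, 36 mm long along y, standing on the crown from 42 to 78 mm above the underside
- stand: Label stand, fixed to the table: white base plate 130 x 300 x 12 mm, an aluminium cheek at each end (120 mm high, inner faces 130 mm from the middle), and between them a fixed horizontal bare steel rod, 25 mm diameter, along the stand's y. Origin: centre of the underside; z up
- rod_mid (a point): Point on the rod's axis half way between the cheeks, 100 mm above the table; axes as the stand's, y along the rod
- spool: Label spool stiff on the rod towards the stand's +y end: white paper between two blue flanges of 60 mm diameter, 40 mm long. Origin: its middle, on the rod's axis; axes as the stand's. On its -y side, and belonging to it, a black collar on the rod carries the red brake disc (48 mm diameter, 4 mm thick)
- disc_zone (a point): Point on the rod's axis 48 mm from the spool's middle on its -y side. The brake disc's free face, which the clip must push, stands within 12 mm of it either way; where exactly is not measured, feel for it. The disc resists with 1 N at first touch and 2.5 N more per mm, for 2 mm, then stops hard; over 12 N on it is too much. Moves with the spool
- big_clip: Bystander: larger orange rigid clip for another machine, 46 x 44 mm, 84 mm high, standing on the table. Origin: centre of its underside. Leave alone
- jar0: Bystander: filled glass jar with gold lid, 68 mm diameter, 108 mm high. Origin: centre of its underside
- jar1: Bystander: jar like jar0
- jar2: Bystander: jar like jar0
- jar3: Bystander: jar like jar0
- jar4: Bystander: jar like jar0
Mind the look-alikes: they are no part of the job. What is meant by the clip is not pink, and is the smaller of those in its own colour.

How it is judged:
By the outcome, as a careful person would: the job done as asked, in the order asked, and still so for the second after the job is handed in, with the robot touching nothing.
It also fails if it takes over 51 s, if anything falls off the work surface, if the arm or the gripper's body presses on something with over 40 N, if the wrist force passes 120 N, or if a joint passes its speed limit or range.

## Working session

There is one attempt and no reset: what is moved stays moved. The work goes in short steps, Python scripts to look and compute and a tool call to move; the robot and the scene stay as the last step left them, time stands still between calls to the robot, and variables do not carry over. Pictures are saved under pics/ and viewed, at most 10 in all, crops included, and the job is handed in when it is done.

Besides the shell and the picture viewer there is one more tool, called by a JSON object that holds its "fn" and its "kwargs". drive_tool: Moves the arm, as the interface text tells. Shifts and turns lie within -1 to 1; 1 stands for 0.1 m of shift or pi/4 rad of turn. Its arguments: {"type":"object","properties":{"commands":{"type":"string"},"force":{"type":"number"}},"required":["commands"]}

```bash
mkdir -p pics; cat > h.py <<'E'
import numpy as np, cv2
from rig import sense, capture, finish_job, boxes_of, tips_ahead
from scipy.spatial.transform import Rotation as R
def cam(p):
    f=240/np.tan(np.radians(p["fov_y"])/2)
    a=np.array(p["attitude"],float)
    M=a if a.shape==(3,3) else R.from_quat(np.r_[a[1:],a[0]]).as_matrix()
    return f,M,np.array(p["position"],float)
def ray(p,uv):
    f,M,c=cam(p); d=M@np.array([(uv[0]-p["cx"])/f,(uv[1]-p["cy"])/f,1]); return c,d/np.linalg.norm(d)
def onz(p,uv,z):
    c,d=ray(p,uv); return c+d*(z-c[2])/d[2]
def proj(p,X):
    f,M,c=cam(p); q=M.T@(np.array(X,float)-c); return q[0]/q[2]*f+p["cx"],q[1]/q[2]*f+p["cy"]
E
python3 - <<'E'
from h import *
for n in("scene","top"):
    p=capture(n); cv2.imwrite(f"pics/{n}0.png",p["pixels"]); print(n,p["position"],p["attitude"],p["fov_y"],p["cx"],p["cy"])
    np.save(f"{n}0.npy",p,allow_pickle=True)
    for k in("clip","stand","spool","big_clip","jar0"):
        print(k,[(np.round(b["position"]).tolist(),round(b["confidence"],2)) for b in boxes_of(p,k)][:6])
s=sense(); print(s["eef_pos"],s["ee_rot"],s["force"],s["time_s"],tips_ahead)
E
```

```text
scene [1105.24564922   69.5772636   983.32618728] [-0.18509474  0.7072176   0.65845021 -0.17895955] 57.80653253055491 316.9726981698897 236.59284882059316
clip [([196.0, 250.0], 0.79), ([221.0, 220.0], 0.78), ([254.0, 234.0], 0.6)]
stand [([344.0, 251.0], 0.82)]
spool [([375.0, 223.0], 0.85)]
big_clip [([158.0, 234.0], 0.92), ([370.0, 222.0], 0.49)]
jar0 [([216.0, 292.0], 0.81), ([256.0, 323.0], 0.81), ([478.0, 187.0], 0.76), ([465.0, 229.0], 0.75), ([310.0, 316.0], 0.61)]
top [ 380.80922997   99.86394947 1488.51723642] [ 0.0541303  -0.70309097  0.70703962 -0.05317869] 43.886448513726705 324.689802073225 231.75959335436926
clip [([445.0, 238.0], 0.85), ([427.0, 277.0], 0.81), ([390.0, 250.0], 0.64)]
stand [([295.0, 237.0], 0.66)]
spool [([271.0, 246.0], 0.57)]
big_clip [([490.0, 258.0], 0.63), ([340.0, 163.0], 0.51)]
jar0 [([424.0, 188.0], 0.92), ([341.0, 162.0], 0.71), ([385.0, 156.0], 0.66), ([173.0, 239.0], 0.61), ([147.0, 288.0], 0.56)]
[164.57396333 498.52114262 248.28288456] [ 4.73842021e-06  1.58743592e-01  9.87319843e-01 -2.64678014e-05] [ 0.36905998  1.00543389 -0.28421223] 0.6 17.0
```

View pics/scene0.png

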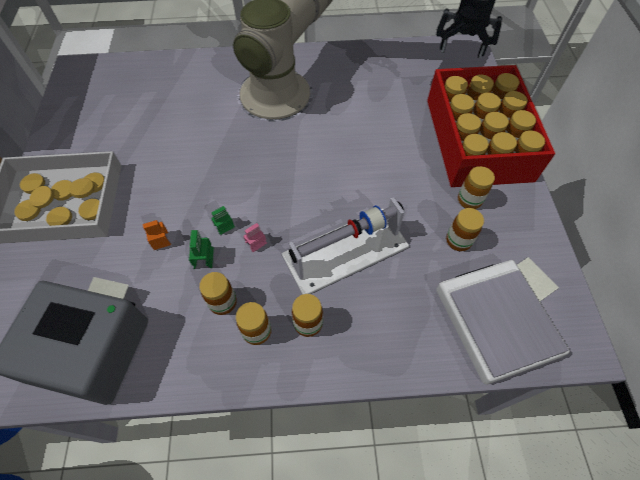

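View pics/top0.png

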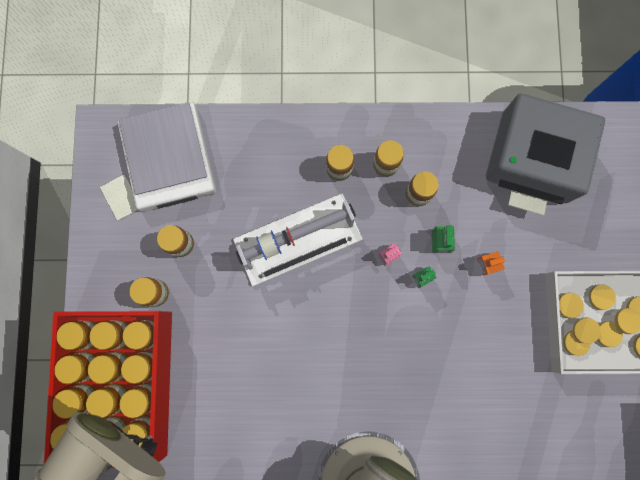

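The small green clip is at about (221,220) in scene and (427,277) in top. The pink and the bigger green clips are look-alikes. The stand runs diagonally, with the rod's bare half towards the clips. I'll enlarge both areas next.

```bash
python3 - <<'E'
from h import *
t=np.load("top0.npy",allow_pickle=True).item(); s=np.load("scene0.npy",allow_pickle=True).item()
def crop(p,u,v,w,h,k): return cv2.resize(p["pixels"][v:v+h,u:u+w],(w*k,h*k),interpolation=cv2.INTER_CUBIC)
a=np.hstack([crop(t,232,190,133,100,3),crop(s,275,190,133,100,3)])
b=np.hstack([crop(t,400,262,57,30,7),crop(s,195,200,57,30,7)])
w=min(a.shape[1],b.shape[1]); o=np.vstack([a[:,:w],b[:,:w]]); cv2.imwrite("pics/c1.png",o); print(o.shape)
for n,p,(u,v) in(("top",t,(427,277)),("scene",s,(221,220))):
    hsv=cv2.cvtColor(p["pixels"],cv2.COLOR_BGR2HSV)
    m=cv2.inRange(hsv,(45,80,30),(85,255,255)); _,l,st,ce=cv2.connectedComponentsWithStats(m)
    k=min(range(1,len(st)),key=lambda i:np.hypot(*(ce[i]-(u,v)))); print(n,st[k],ce[k])
    print(onz(p,ce[k],60))
    for c,lo,hi in(("blue",(105,120,40),(125,255,255)),("red",(0,150,60),(6,255,255))):
        m=cv2.inRange(hsv,lo,hi); _,l,st,ce=cv2.connectedComponentsWithStats(m)
        print(c,[(st[i].tolist(),ce[i].round(1).tolist()) for i in range(1,len(st)) if st[i][4]>15])
E
```

```text
(510, 798, 3)
top [413 267  23  21 263] [424.77946768 276.16730038]
[ 490.39848216 -138.21416782   60.        ]
blue [([584, 50, 56, 51, 1499], [620.1, 83.3]), ([272, 232, 6, 14, 16], [274.2, 238.6]), ([257, 238, 9, 21, 23], [260.6, 248.0])]
red [([44, 311, 128, 152, 4989], [121.3, 368.9]), ([108, 379, 32, 11, 110], [124.1, 383.6]), ([80, 380, 27, 9, 89], [93.2, 383.8]), ([112, 412, 22, 11, 71], [123.2, 417.0])]
scene [211 206  24  29 371] [222.06469003 220.49865229]
[ 512.26772802 -136.77578414   60.        ]
blue [([374, 206, 12, 22, 37], [381.9, 214.6]), ([360, 211, 13, 23, 112], [366.6, 221.9]), ([0, 427, 22, 18, 212], [7.7, 433.8]), ([0, 474, 24, 6, 112], [9.3, 476.9])]
red [([428, 65, 127, 122, 4854], [482.3, 134.7]), ([348, 220, 10, 18, 55], [353.6, 227.9])]
```

View pics/c1.png

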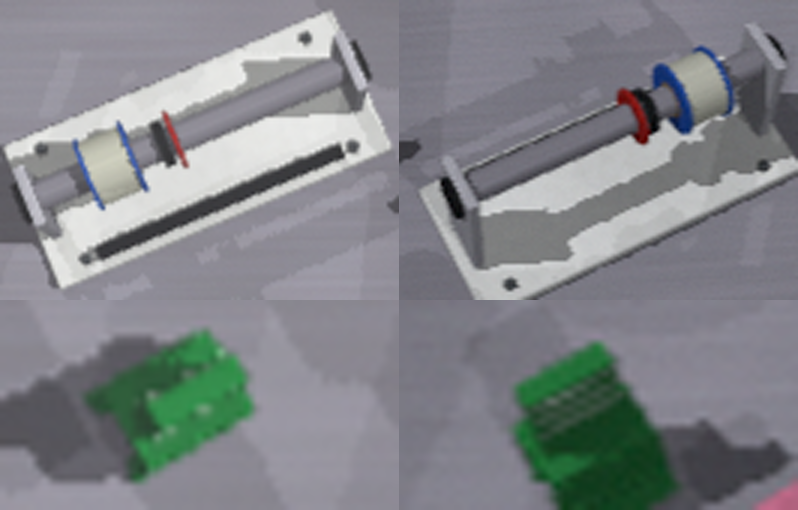

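Stand, plate corners (top): (233.7,239.3), (342,194), (362,239.3), (252.7,285.7). The clip's tab top is centred at top (428.4,274.9) and scene (218.7,210.4), and its bore direction is visible in both. I'll fit the poses from these.

```bash
python3 - <<'E'
from h import *
from scipy.optimize import least_squares
t=np.load("top0.npy",allow_pickle=True).item(); s=np.load("scene0.npy",allow_pickle=True).item()
T=lambda x,y:(232+x/3,190+y/3); S=lambda x,y:(275+(x-399)/3,190+y/3)
P=[onz(t,T(*q),12) for q in((5,148),(330,12),(390,148),(62,287))]
print(np.round(P,1)); 
for i in range(4): print(np.round(np.linalg.norm(P[i]-P[i-1]),1),end=" ")
# fit stand: corners + spool flanges etc.
def w(p,X): c,sn=np.cos(p[2]),np.sin(p[2]); return [p[0]+c*X[0]-sn*X[1],p[1]+sn*X[0]+c*X[1],X[2]]
# top corners: +y end is left image (spool). world image: print guess
c0=np.mean(P,0); d=(P[0]+P[3]-P[1]-P[2]); yaw=np.arctan2(d[1],d[0])-np.pi/2; print("c",c0,"yaw",yaw)
C,Sn=np.cos(yaw),np.sin(yaw)
loc=[]
for q in P:
    e=q[:2]-c0[:2]; loc.append([np.sign(C*e[0]+Sn*e[1])*65,np.sign(-Sn*e[0]+C*e[1])*150,12])
obs=[(t,T(*q),l) for q,l in zip(((5,148),(330,12),(390,148),(62,287)),loc)]
sc=[[sx*65,sy*150,12] for sx in(1,-1) for sy in(1,-1)]
r=least_squares(lambda p:np.ravel([np.array(proj(c,w(p,l)))-u for c,u,l in obs]),[c0[0],c0[1],yaw],x_scale=[1,1,.01])
print("stand",r.x,r.fun.round(1))
print("scene corners pred",[(np.round(proj(s,w(r.x,l)),1)).tolist() for l in sc])
for nm,c in(("top",t),("scene",s)):
    print(nm,"rod ends pred -130,+130",[np.round(proj(c,w(r.x,[0,y,100])),1).tolist() for y in(-130,130)])
# spool along rod: from top, flange/disc rows
def along(c,uv,z=100):
    f=least_squares(lambda y:np.array(proj(c,w(r.x,[0,y[0],z])))-uv,[40.]); return f.x[0],f.fun.round(1)
for nm,uv in(("fl1",T(88,170)),("fl2",T(132,155)),("collar",T(162,144)),("disc",T(175,139))): print(nm,along(t,uv))
for nm,uv in(("fl1",S(675,98)),("fl2",S(716,80)),("disc",S(629,116)),("collar",S(646,109))): print("s",nm,along(s,uv))
# clip
a=ray(t,(428.4,274.9)); b=ray(s,(218.7,210.4))
A=np.stack([a[1],-b[1]],1); k=np.linalg.lstsq(A,b[0]-a[0],rcond=None)[0]; X1=a[0]+k[0]*a[1]; X2=b[0]+k[1]*b[1]; print("tab top",X1,X2)
TT=lambda x,y:(400+x/7,262+(y-300)/7); SS=lambda x,y:(195+(x-399)/7,200+(y-300)/7)
for c,f,q in((t,TT,((148,400),(228,358),(248,380),(160,425))),(s,SS,((515,385),(600,342),(618,362),(527,405)))):
    Q=np.array([onz(c,f(*u),78) for u in q]); print(Q.round(1).tolist(), Q.mean(0).round(1)); e=Q[1]+Q[2]-Q[0]-Q[3]; print("yaw bore dir",np.degrees(np.arctan2(e[1],e[0])),np.linalg.norm(e)/2)
E
```

```text
[[589.  329.2  12. ]
 [703.3  56.9  12. ]
 [587.1   8.   12. ]
 [473.  280.1  12. ]]
126.0 295.3 126.0 295.1 c [588.09497201 168.54592422  12.        ] yaw 0.39736706954647927
stand [5.88196060e+02 1.68521114e+02 3.97684827e-01] [-1.1 -0.4  0.6 -1.1  1.2  0.3 -0.6  1.1]
scene corners pred [[409.6, 244.7], [303.4, 294.6], [383.1, 206.8], [281.0, 251.8]]
top rod ends pred -130,+130 [[346.7, 212.8], [245.0, 255.6]]
scene rod ends pred -130,+130 [[297.5, 252.7], [394.3, 209.6]]
fl1 (np.float64(86.66008980204774), array([0.7, 1.8]))
fl2 (np.float64(50.470082905257804), array([0.3, 0.8]))
collar (np.float64(25.498261238029194), array([0.1, 0.3]))
disc (np.float64(14.590215855255337), array([0.1, 0.2]))
s fl1 (np.float64(52.79667594466077), array([-0.3, -0.8]))
s fl2 (np.float64(90.54972922727303), array([-0.4, -0.8]))
s disc (np.float64(11.871152673602932), array([-0. , -0.1]))
s collar (np.float64(27.031268777051732), array([-0.1, -0.2]))
tab top [ 492.11196067 -144.1876039    76.21409256] [ 491.99887216 -142.79422814   75.9643993 ]
[[488.8, -126.6, 78.0], [502.9, -154.1, 78.0], [495.4, -160.6, 78.0], [480.3, -130.4, 78.0]] [ 491.8 -142.9   78. ]
yaw bore dir -63.237278909294744 32.341418977207134
[[497.3, -159.8, 78.0], [481.1, -130.3, 78.0], [490.2, -123.6, 78.0], [506.1, -155.1, 78.0]] [ 493.6 -142.2   78. ]
yaw bore dir 117.71199133472622 34.48918327666709
```

Everything is consistent: plate size 126x295, tab-top height 76, disc face near rod y≈12. The clip is at (492.5,-142.7) with its bore at about 117.5°, and the rod at about 112.8°. I'll move above the clip.

{"fn": "drive_tool", "kwargs": {"commands": ".16 -.32 -.05 0 0 -.049 50;.16 -.32 -.05 0 0 -.049 50;.16 -.32 -.05 0 0 -.049 50;.16 -.32 -.05 0 0 -.049 50;.16 -.32 -.05 0 0 -.049 50;.16 -.32 -.05 0 0 -.049 50;.16 -.32 -.05 0 0 -.049 50;.16 -.32 -.05 0 0 -.049 50;.16 -.32 -.05 0 0 -.049 50;.16 -.32 -.05 0 0 -.049 50;.16 -.32 -.05 0 0 -.049 50;.16 -.32 -.05 0 0 -.049 50;.16 -.32 -.05 0 0 -.049 50;.16 -.32 -.05 0 0 -.049 50;.16 -.32 -.05 0 0 -.049 50;.16 -.32 -.05 0 0 -.049 50;.16 -.32 -.05 0 0 -.049 50;.16 -.32 -.05 0 0 -.049 50;.16 -.32 -.05 0 0 -.049 50;.08 0 0 0 0 -.049 50", "force": 60}}

```text
time_s: 2.27
eef_pos: [477.7, -114.1, 152.4]
ee_rot: [0.0, 0.52, 0.854, -0.0]
force: [0.5, 1.4, -1.3]
grip_width: 0.497
grip_force: 0.0
```

{"fn": "drive_tool", "kwargs": {"commands": ".15 -.29 -.1 0 0 0 50;0 0 -.2 0 0 0 50;0 0 -.2 0 0 0 50;0 0 -.2 0 0 0 50;0 0 -.19 0 0 0 50;0 0 0 0 0 0 50;0 0 0 0 0 0 50"}}

```text
time_s: 2.85
eef_pos: [491.4, -138.4, 64.2]
ee_rot: [-0.001, 0.518, 0.856, -0.0]
force: [-0.1, -0.5, -0.4]
grip_width: 0.499
grip_force: 0.0
```

```bash
python3 - <<'E'
from h import *
o=[]
for n,(u,v) in(("scene",(190,170)),("top",(385,240))):
    p=capture(n); o.append(cv2.resize(p["pixels"][v:v+75,u:u+75],(375,375),interpolation=cv2.INTER_CUBIC))
cv2.imwrite("pics/n1.png",np.hstack(o)); s=sense(); print(s["eef_pos"],s["force"])
E
```

```text
[ 492.17731567 -138.73485196   65.51334639] [ 0.20100187 -0.35089716  0.08027464]
```

View pics/n1.png

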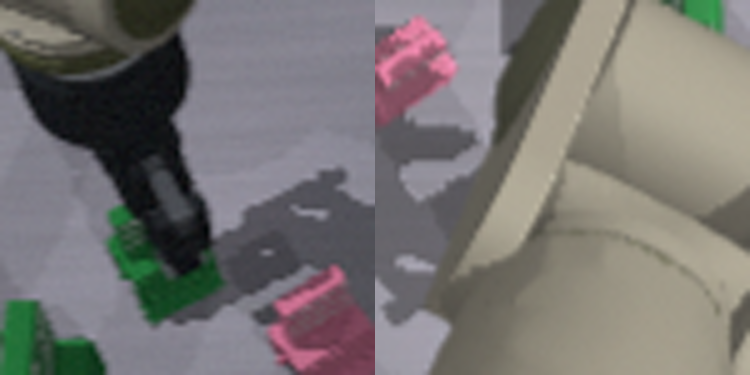

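The scene crop shows the fingers around the green tab, a little towards the pink clip. I'll correct by 4 mm and close.

{"fn": "drive_tool", "kwargs": {"commands": ".005 -.04 -.02 0 0 0 50;0 0 0 0 0 0 50;0 0 0 0 0 0 0;0 0 0 0 0 0 0;0 0 0 0 0 0 0;0 0 0 0 0 0 0;0 0 0 0 0 0 0;0 0 0 0 0 0 0;0 0 0 0 0 0 0", "force": 60}}

```text
time_s: 3.7
eef_pos: [492.2, -142.5, 62.5]
ee_rot: [0.0, 0.518, 0.856, 0.0]
force: [-0.1, 0.3, 3.6]
grip_width: 0.125
grip_force: 59.6
```

{"fn": "drive_tool", "kwargs": {"commands": "0 0 .1 0 0 0 0;0 0 .2 0 0 0 0;0 0 .3 0 0 0 0;0 0 .3 0 0 0 0;0 0 .3 0 0 0 0;.13 .3 .2 0 0 -.02 0;.13 .3 .1 0 0 -.02 0;.13 .3 0 0 0 -.02 0;.13 .3 0 0 0 -.02 0;.13 .3 0 0 0 -.02 0;.13 .3 0 0 0 -.009 0;.13 .3 0 0 0 0 0;.13 .25 0 0 0 0 0;.13 .25 0 0 0 0 0;0 0 0 0 0 0 0;0 0 0 0 0 0 0;0 0 0 0 0 0 0"}}

```text
time_s: 5.12
eef_pos: [608.7, 117.2, 212.3]
ee_rot: [-0.0, 0.554, 0.833, -0.0]
force: [-0.6, -0.4, -0.5]
grip_width: 0.128
grip_force: 59.0
```

```bash
python3 - <<'E'
from h import *
o=[]
for n,(u,v) in(("scene",(250,170)),("top",(240,170))):
    p=capture(n); np.save(n+"1.npy",p,allow_pickle=True); o.append(cv2.resize(p["pixels"][v:v+130,u:u+130],(390,390),interpolation=cv2.INTER_CUBIC))
cv2.imwrite("pics/n2.png",np.hstack(o)); s=sense(); print(s["eef_pos"],s["ee_rot"],s["force"])
E
```

```text
[608.7984384  116.61496296 212.5599972 ] [-2.67197952e-05  5.54368358e-01  8.32271416e-01 -1.11392186e-04] [ 0.38899441  0.21589258 -0.88456588]
```

View pics/n2.png

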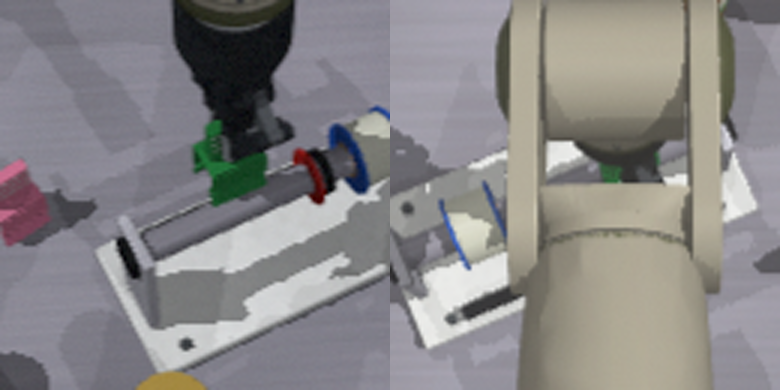

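The clip is held upright over the bare rod, left of the disc (scene about 325,228). Next I'll check the lateral alignment against the mouth's ±2.5 mm, using overlays of the predicted outlines.

```bash
cat > ov.py <<'E'
from h import *
ST=[588.2,168.5,.3977]
def W(X,st=ST): c,sn=np.cos(st[2]),np.sin(st[2]); return [st[0]+c*X[0]-sn*X[1],st[1]+sn*X[0]+c*X[1],X[2]]
def sil(p,y0,y1,st=ST):
    th=np.linspace(0,2*np.pi,181); q=[np.array([proj(p,W([12.5*np.cos(a),y,100+12.5*np.sin(a)],st)) for a in th]) for y in(y0,y1)]
    d=q[1][0]-q[0][0]; n=np.array([-d[1],d[0]]); k=[np.argmin(q[0]@n),np.argmax(q[0]@n)]
    return [(q[0][i],q[1][i]) for i in k]
def up(p,u,v,w,h,k): return cv2.resize(p["pixels"][v:v+h,u:u+w],(w*k,h*k),interpolation=cv2.INTER_NEAREST)
def ln(im,a,b,u,v,k,c=(0,255,255)):
    f=lambda q:tuple(int(round((x-o+.5)*k)) for x,o in zip(q,(u,v))); cv2.line(im,f(a),f(b),c,1)
E
python3 - <<'E'
from ov import *
t=np.load("top0.npy",allow_pickle=True).item(); s=np.load("scene0.npy",allow_pickle=True).item(); s1=np.load("scene1.npy",allow_pickle=True).item()
a=up(t,290,200,65,45,6); [ln(a,*e,290,200,6) for e in sil(t,-130,10)]
b=up(s,292,215,65,45,6); [ln(b,*e,292,215,6) for e in sil(s,-130,10)]
c=up(s1,306,200,50,40,8)
cl=[608.8,116.6,.3957]; z0=212.5-62.5
for h,wx,wy in((78,6,18),(42,15.5,22)):
    q=[proj(s1,W([sx*wx,sy*wy,z0+h],cl)) for sx,sy in((1,1),(1,-1),(-1,-1),(-1,1))]
    for i in range(4): ln(c,q[i-1],q[i],306,200,8)
c=cv2.copyMakeBorder(c,0,0,0,780-400,cv2.BORDER_CONSTANT)
cv2.imwrite("pics/ov.png",np.vstack([np.hstack([a,b]),c]))
# numeric: rod edge offset, intensity profile across rod averaged along the rod
for nm,p in(("top",t),("scene",s)):
    g=cv2.cvtColor(p["pixels"],cv2.COLOR_BGR2GRAY).astype(np.float32); (a0,a1),(b0,b1)=sil(p,-100,-5)
    a0,a1,b0,b1=map(np.array,(a0,a1,b0,b1)); n=(b0-a0); d=a1-a0; d/=np.linalg.norm(d); n-=d*(n@d); wd=np.linalg.norm(n); n/=wd
    r=np.arange(-6,wd+6,.5); al=np.linspace(.1,.9,60)
    for lab,AL in(("lo",al[:30]),("hi",al[30:])):
        X=np.array([[a0+(a1-a0)*x+n*k for x in AL] for k in r]).astype(np.float32)
        pr=cv2.remap(g,X[...,0],X[...,1],cv2.INTER_LINEAR).mean(1); print(nm,lab,"w",wd.round(2),list(zip(r.round(1).tolist(),pr.round().astype(int).tolist())))
E
```

```text
top lo w 10.57 [(-6.0, 232), (-5.5, 231), (-5.0, 231), (-4.5, 228), (-4.0, 223), (-3.5, 216), (-3.0, 209), (-2.5, 204), (-2.0, 198), (-1.5, 193), (-1.0, 187), (-0.5, 179), (0.0, 169), (0.5, 152), (1.0, 130), (1.5, 116), (2.0, 115), (2.5, 119), (3.0, 124), (3.5, 129), (4.0, 132), (4.5, 135), (5.0, 139), (5.5, 142), (6.0, 144), (6.5, 144), (7.0, 143), (7.5, 143), (8.0, 142), (8.5, 141), (9.0, 139), (9.5, 134), (10.0, 129), (10.5, 126), (11.0, 127), (11.5, 135), (12.0, 146), (12.5, 153), (13.0, 154), (13.5, 155), (14.0, 155), (14.5, 157), (15.0, 159), (15.5, 160), (16.0, 163), (16.5, 168)]
top hi w 10.57 [(-6.0, 227), (-5.5, 227), (-5.0, 227), (-4.5, 228), (-4.0, 228), (-3.5, 228), (-3.0, 228), (-2.5, 228), (-2.0, 228), (-1.5, 228), (-1.0, 227), (-0.5, 224), (0.0, 215), (0.5, 191), (1.0, 154), (1.5, 125), (2.0, 117), (2.5, 120), (3.0, 125), (3.5, 129), (4.0, 133), (4.5, 136), (5.0, 139), (5.5, 142), (6.0, 145), (6.5, 145), (7.0, 144), (7.5, 143), (8.0, 143), (8.5, 142), (9.0, 140), (9.5, 135), (10.0, 129), (10.5, 126), (11.0, 127), (11.5, 133), (12.0, 144), (12.5, 151), (13.0, 158), (13
[... 563 characters left out ...]
5, 198), (13.0, 199), (13.5, 199), (14.0, 199), (14.5, 199), (15.0, 199), (15.5, 200), (16.0, 200), (16.5, 199)]
scene hi w 10.82 [(-6.0, 126), (-5.5, 126), (-5.0, 125), (-4.5, 121), (-4.0, 119), (-3.5, 118), (-3.0, 118), (-2.5, 118), (-2.0, 124), (-1.5, 134), (-1.0, 131), (-0.5, 106), (0.0, 85), (0.5, 87), (1.0, 99), (1.5, 107), (2.0, 111), (2.5, 113), (3.0, 114), (3.5, 114), (4.0, 114), (4.5, 114), (5.0, 113), (5.5, 114), (6.0, 114), (6.5, 112), (7.0, 108), (7.5, 101), (8.0, 95), (8.5, 88), (9.0, 82), (9.5, 76), (10.0, 80), (10.5, 103), (11.0, 142), (11.5, 174), (12.0, 188), (12.5, 191), (13.0, 191), (13.5, 191), (14.0, 191), (14.5, 190), (15.0, 190), (15.5, 190), (16.0, 191), (16.5, 191)]
```

View pics/ov.png

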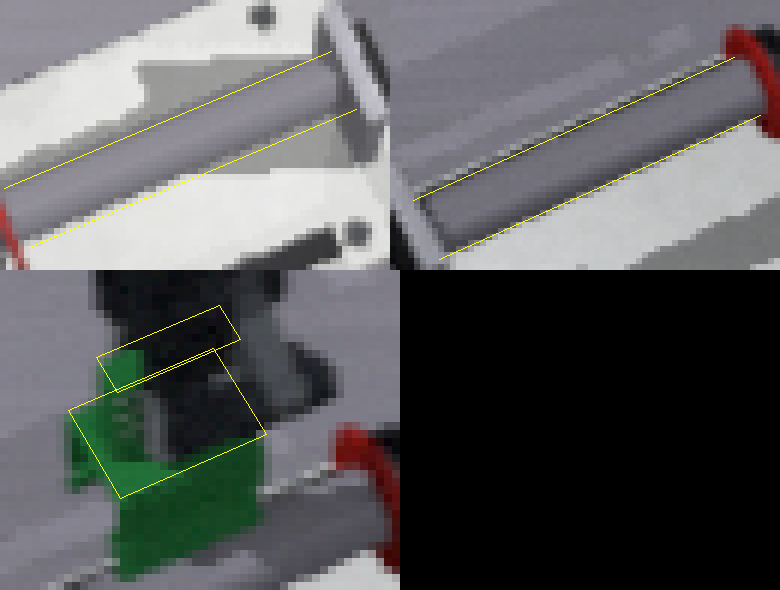

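The scene overlay matches the gripped clip to about 0.3 px. Rod edges put the rod axis within about 0.5 mm of the tool's line, so I'll descend. Home should be at TCP z≈138.5.

{"fn": "drive_tool", "kwargs": {"commands": ".004 .002 -.1 0 0 0 0;0 0 -.1 0 0 0 0;0 0 -.1 0 0 0 0;0 0 -.1 0 0 0 0;0 0 -.03 0 0 0 0;0 0 -.02 0 0 0 0;0 0 -.02 0 0 0 0;0 0 -.02 0 0 0 0;0 0 -.01 0 0 0 0;0 0 0 0 0 0 0", "force": 80}}

```text
time_s: 6.05
eef_pos: [609.5, 117.8, 162.3]
ee_rot: [0.0, 0.554, 0.833, 0.0]
force: [1.0, -0.6, -0.2]
grip_width: 0.125
grip_force: 81.8
```

{"fn": "drive_tool", "kwargs": {"commands": "-.005 0 -.02 0 0 0 0;0 0 -.02 0 0 0 0;0 0 -.02 0 0 0 0;0 0 0 0 0 0 0;0 0 0 0 0 0 0"}}

```text
time_s: 6.47
eef_pos: [609.4, 117.8, 156.9]
ee_rot: [0.001, 0.554, 0.833, 0.001]
force: [0.2, -0.1, 4.3]
grip_width: 0.129
grip_force: 82.8
```

{"fn": "drive_tool", "kwargs": {"commands": "0 0 -.01 0 0 0 0;0 0 -.01 0 0 0 0;0 0 -.01 0 0 0 0;0 0 0 0 0 0 0"}}

```text
time_s: 6.8
eef_pos: [609.8, 117.8, 155.3]
ee_rot: [0.002, 0.554, 0.833, 0.001]
force: [-0.9, 0.2, 12.0]
grip_width: 0.127
grip_force: 84.3
```

{"fn": "drive_tool", "kwargs": {"commands": "0 0 -.01 0 0 0 0;0 0 -.01 0 0 0 0;0 0 0 0 0 0 0"}}

```text
time_s: 7.05
eef_pos: [609.7, 117.7, 153.0]
ee_rot: [0.001, 0.554, 0.833, 0.001]
force: [0.2, -0.5, 9.6]
grip_width: 0.131
grip_force: 83.9
```

{"fn": "drive_tool", "kwargs": {"commands": "0 0 -.01 0 0 0 0;0 0 -.01 0 0 0 0;0 0 0 0 0 0 0"}}

```text
time_s: 7.3
eef_pos: [609.5, 117.6, 150.3]
ee_rot: [0.001, 0.554, 0.833, 0.001]
force: [0.3, 0.7, 6.1]
grip_width: 0.127
grip_force: 83.1
```

{"fn": "drive_tool", "kwargs": {"commands": "0 0 -.01 0 0 0 0;0 0 -.01 0 0 0 0;0 0 0 0 0 0 0;0 0 0 0 0 0 0"}}

```text
time_s: 7.63
eef_pos: [609.3, 117.6, 147.6]
ee_rot: [0.001, 0.554, 0.833, 0.0]
force: [1.1, -0.1, 3.5]
grip_width: 0.13
grip_force: 82.7
```

{"fn": "drive_tool", "kwargs": {"commands": "0 0 -.01 0 0 0 0;0 0 -.01 0 0 0 0;0 0 -.01 0 0 0 0;0 0 -.01 0 0 0 0;0 0 -.01 0 0 0 0;0 0 -.01 0 0 0 0;0 0 0 0 0 0 0;0 0 0 0 0 0 0"}}

```text
time_s: 8.3
eef_pos: [608.6, 117.8, 140.4]
ee_rot: [-0.001, 0.554, 0.833, -0.0]
force: [1.9, 1.0, -4.5]
grip_width: 0.127
grip_force: 81.7
```

{"fn": "drive_tool", "kwargs": {"commands": "0 0 -.01 0 0 0 0;0 0 -.01 0 0 0 0;0 0 0 0 0 0 0;0 0 0 0 0 0 0"}}

```text
time_s: 8.63
eef_pos: [608.8, 117.8, 139.1]
ee_rot: [-0.0, 0.554, 0.833, -0.0]
force: [1.4, 0.6, -3.2]
grip_width: 0.127
grip_force: 81.9
```

{"fn": "drive_tool", "kwargs": {"commands": "0 0 -.01 0 0 0 0;0 0 -.01 0 0 0 0;0 0 0 0 0 0 0;0 0 0 0 0 0 0"}}

```text
time_s: 8.97
eef_pos: [609.0, 117.8, 138.8]
ee_rot: [0.0, 0.554, 0.833, 0.0]
force: [-3.5, 0.4, 8.7]
grip_width: 0.124
grip_force: 83.7
```

The crown bears at TCP z 138.8, with a steep force rise exactly at the expected home height. I'll unload the press and start sliding gently.

{"fn": "drive_tool", "kwargs": {"commands": "-.002 -.001 .012 0 0 0 0;0 0 0 0 0 0 0;0 0 0 0 0 0 0"}}

```text
time_s: 9.22
eef_pos: [608.7, 117.7, 138.8]
ee_rot: [0.0, 0.554, 0.833, 0.0]
force: [-0.8, 0.5, 3.0]
grip_width: 0.129
grip_force: 82.4
```

{"fn": "drive_tool", "kwargs": {"commands": "-.0077 .0184 0 0 0 0 0;-.0077 .0184 0 0 0 0 0;-.0077 .0184 0 0 0 0 0;-.0077 .0184 0 0 0 0 0;0 0 0 0 0 0 0;0 0 0 0 0 0 0"}}

```text
time_s: 9.72
eef_pos: [605.8, 125.3, 138.8]
ee_rot: [0.0, 0.554, 0.833, 0.0]
force: [3.4, -1.2, 4.3]
grip_width: 0.128
grip_force: 82.7
```

{"fn": "drive_tool", "kwargs": {"commands": "-.0067 .0188 -.002 0 0 0 0;-.0077 .0184 0 0 0 0 0;-.0077 .0184 0 0 0 0 0;-.0077 .0184 0 0 0 0 0;-.0077 .0184 0 0 0 0 0;-.0077 .0184 0 0 0 0 0"}}

```text
time_s: 10.22
eef_pos: [601.6, 135.7, 138.8]
ee_rot: [0.001, 0.554, 0.833, 0.0]
force: [3.2, -4.7, 5.0]
grip_width: 0.125
grip_force: 82.8
```

```bash
cat > av.py <<'E'
from h import *
import sys
n=int(sys.argv[1]); r=[]
for i in range(n):
    s=sense(); r.append(np.r_[s["eef_pos"],s["force"]]); 
    if i<n-1: capture("scene")
r=np.array(r); m=r.mean(0); c,q=np.cos(.3977),np.sin(.3977)
f=m[3:]; e=m[:3]-[588.2,168.5,0]; S=lambda v:(round(c*v[0]+q*v[1],2),round(-q*v[0]+c*v[1],2),round(v[2],2))
print("t",sense()["time_s"],"pos_st",S(e),"force_st",S(f),"std",r[:,3:].std(0).round(2))
print("axial F series",(-q*r[:,3]+c*r[:,4]).round(2), "y",(-q*(r[:,0]-588.2)+c*(r[:,1]-168.5)).round(2))
E
python3 av.py 6
```

```text
t 10.4667 pos_st (np.float64(-0.38), np.float64(-35.12), np.float64(138.78)) force_st (np.float64(1.14), np.float64(-4.07), np.float64(5.43)) std [0.39 0.66 0.35]
axial F series [-5.56 -3.78 -3.84 -4.   -3.34 -3.87] y [-35.46 -35.03 -35.05 -35.04 -35.06 -35.08]
```

{"fn": "drive_tool", "kwargs": {"commands": "-.0073 .0186 .006 0 0 0 0;-.0077 .0184 0 0 0 0 0;-.0077 .0184 0 0 0 0 0;-.0077 .0184 0 0 0 0 0;-.0077 .0184 0 0 0 0 0;-.0077 .0184 0 0 0 0 0;-.0039 .0092 0 0 0 0 0;-.0039 .0092 0 0 0 0 0"}}

```text
time_s: 11.13
eef_pos: [595.7, 149.2, 138.8]
ee_rot: [-0.0, 0.554, 0.833, -0.0]
force: [2.0, -3.4, 1.2]
grip_width: 0.128
grip_force: 82.4
```

```bash
python3 av.py 6
```

```text
t 11.3833 pos_st (np.float64(-0.59), np.float64(-20.59), np.float64(138.8)) force_st (np.float64(1.09), np.float64(-1.98), np.float64(1.37)) std [0.26 1.14 0.35]
axial F series [-3.87 -2.95 -1.49 -1.6  -0.93 -1.05] y [-20.72 -20.52 -20.55 -20.56 -20.58 -20.59]
```

{"fn": "drive_tool", "kwargs": {"commands": "-.0035 .0094 0 0 0 0 0;-.0039 .0092 0 0 0 0 0;-.0039 .0092 0 0 0 0 0;-.0039 .0092 0 0 0 0 0;-.0039 .0092 0 0 0 0 0"}}

```text
time_s: 11.8
eef_pos: [593.8, 153.7, 138.8]
ee_rot: [-0.0, 0.554, 0.833, -0.0]
force: [2.0, -2.4, 1.1]
grip_width: 0.127
grip_force: 82.4
```

{"fn": "drive_tool", "kwargs": {"commands": "-.0012 .0028 0 0 0 0 0;-.0012 .0028 0 0 0 0 0;-.0012 .0028 0 0 0 0 0"}}

```text
time_s: 12.05
eef_pos: [593.5, 154.5, 138.8]
ee_rot: [-0.0, 0.554, 0.833, -0.0]
force: [3.1, -1.6, -0.1]
grip_width: 0.129
grip_force: 82.4
```

{"fn": "drive_tool", "kwargs": {"commands": "-.0012 .0028 0 0 0 0 0;-.0012 .0028 0 0 0 0 0;-.0012 .0028 0 0 0 0 0"}}

```text
time_s: 12.3
eef_pos: [593.1, 155.3, 138.8]
ee_rot: [-0.0, 0.554, 0.833, -0.0]
force: [2.3, -2.3, 0.1]
grip_width: 0.131
grip_force: 82.3
```

```bash
python3 av.py 1
```

```text
t 12.3 pos_st (np.float64(-0.57), np.float64(-14.04), np.float64(138.81)) force_st (np.float64(1.28), np.float64(-2.98), np.float64(0.06)) std [0. 0. 0.]
axial F series [-2.98] y [-14.04]
```

{"fn": "drive_tool", "kwargs": {"commands": "-.0012 .0028 0 0 0 0 0;-.0012 .0028 0 0 0 0 0;-.0012 .0028 0 0 0 0 0"}}

```text
time_s: 12.55
eef_pos: [592.8, 156.2, 138.8]
ee_rot: [-0.0, 0.554, 0.833, -0.0]
force: [1.5, -2.5, -0.5]
grip_width: 0.131
grip_force: 82.3
```

{"fn": "drive_tool", "kwargs": {"commands": "-.0012 .0028 0 0 0 0 0;-.0012 .0028 0 0 0 0 0"}}

```text
time_s: 12.72
eef_pos: [592.5, 156.7, 138.9]
ee_rot: [-0.0, 0.554, 0.833, -0.0]
force: [2.9, -2.0, 0.7]
grip_width: 0.126
grip_force: 82.3
```

{"fn": "drive_tool", "kwargs": {"commands": "-.0012 .0028 0 0 0 0 0;-.0012 .0028 0 0 0 0 0"}}

```text
time_s: 12.88
eef_pos: [592.3, 157.3, 138.8]
ee_rot: [-0.0, 0.554, 0.833, -0.0]
force: [2.3, -0.7, -0.4]
grip_width: 0.128
grip_force: 82.3
```

```bash
python3 av.py 1
```

```text
t 12.8833 pos_st (np.float64(-0.58), np.float64(-11.89), np.float64(138.85)) force_st (np.float64(1.89), np.float64(-1.56), np.float64(-0.44)) std [0. 0. 0.]
axial F series [-1.56] y [-11.89]
```

{"fn": "drive_tool", "kwargs": {"commands": "-.0012 .0028 0 0 0 0 0;-.0012 .0028 0 0 0 0 0"}}

```text
time_s: 13.05
eef_pos: [592.0, 157.9, 138.8]
ee_rot: [-0.0, 0.554, 0.833, -0.0]
force: [1.8, -1.8, -2.1]
grip_width: 0.127
grip_force: 82.3
```

{"fn": "drive_tool", "kwargs": {"commands": "-.0012 .0028 0 0 0 0 0;-.0012 .0028 0 0 0 0 0"}}

```text
time_s: 13.22
eef_pos: [591.8, 158.4, 138.8]
ee_rot: [-0.0, 0.554, 0.833, -0.0]
force: [2.7, -0.8, -1.9]
grip_width: 0.128
grip_force: 82.2
```

{"fn": "drive_tool", "kwargs": {"commands": "-.0012 .0028 -.003 0 0 0 0;-.0012 .0028 0 0 0 0 0"}}

```text
time_s: 13.38
eef_pos: [591.7, 158.8, 138.8]
ee_rot: [0.0, 0.554, 0.833, 0.0]
force: [2.1, -2.5, 1.1]
grip_width: 0.128
grip_force: 82.3
```

{"fn": "drive_tool", "kwargs": {"commands": "-.0012 .0028 0 0 0 0 0;-.0012 .0028 0 0 0 0 0"}}

```text
time_s: 13.55
eef_pos: [591.5, 159.4, 138.8]
ee_rot: [0.0, 0.554, 0.833, 0.0]
force: [3.3, -3.1, 1.8]
grip_width: 0.126
grip_force: 82.3
```

```bash
python3 av.py 1
```

```text
t 13.55 pos_st (np.float64(-0.46), np.float64(-9.71), np.float64(138.83)) force_st (np.float64(1.86), np.float64(-4.14), np.float64(1.84)) std [0. 0. 0.]
axial F series [-4.14] y [-9.71]
```

{"fn": "drive_tool", "kwargs": {"commands": "-.0008 .0018 0 0 0 0 0;-.0008 .0018 0 0 0 0 0"}}

```text
time_s: 13.72
eef_pos: [591.4, 159.8, 138.8]
ee_rot: [0.0, 0.554, 0.833, 0.0]
force: [2.2, -4.0, 1.8]
grip_width: 0.128
grip_force: 82.4
```

```bash
python3 av.py 4
```

```text
t 13.8667 pos_st (np.float64(-0.45), np.float64(-9.27), np.float64(138.81)) force_st (np.float64(1.32), np.float64(-4.35), np.float64(2.33)) std [0.68 0.42 0.41]
axial F series [-4.53 -4.31 -3.64 -4.93] y [-9.28 -9.25 -9.27 -9.26]
```

{"fn": "drive_tool", "kwargs": {"commands": "-.0008 .0018 -.000 0 0 0 0;-.0008 .0018 0 0 0 0 0"}}

```text
time_s: 14.03
eef_pos: [591.3, 160.1, 138.8]
ee_rot: [0.0, 0.554, 0.833, 0.0]
force: [3.0, -3.5, 2.9]
grip_width: 0.127
grip_force: 82.4
```

```bash
python3 av.py 4
```

```text
t 14.1833 pos_st (np.float64(-0.45), np.float64(-8.88), np.float64(138.8)) force_st (np.float64(1.42), np.float64(-4.76), np.float64(3.24)) std [0.54 0.4  0.2 ]
axial F series [-4.37 -4.93 -4.12 -5.6 ] y [-8.95 -8.86 -8.84 -8.87]
```

{"fn": "drive_tool", "kwargs": {"commands": "-.0008 .0018 .002 0 0 0 0;-.0008 .0018 0 0 0 0 0"}}

```text
time_s: 14.35
eef_pos: [591.0, 160.5, 138.8]
ee_rot: [0.0, 0.554, 0.833, 0.0]
force: [3.7, -4.6, 3.7]
grip_width: 0.125
grip_force: 82.5
```

```bash
python3 av.py 4
```

```text
t 14.5 pos_st (np.float64(-0.5), np.float64(-8.54), np.float64(138.8)) force_st (np.float64(1.77), np.float64(-5.89), np.float64(2.59)) std [0.57 0.2  0.7 ]
axial F series [-5.65 -6.05 -5.99 -5.87] y [-8.51 -8.54 -8.57 -8.53]
```

Force is rising, but the drag baseline is uncertain. I'll back off 3 mm and re-approach slowly to measure the drag cleanly.

{"fn": "drive_tool", "kwargs": {"commands": ".0039 -.0092 .001 0 0 0 0;.0039 -.0092 0 0 0 0 0;.0058 -.0130 0 0 0 0 0;0 0 0 0 0 0 0"}}

```text
time_s: 14.83
eef_pos: [591.7, 158.4, 138.8]
ee_rot: [-0.001, 0.554, 0.833, 0.0]
force: [-0.4, 4.8, 3.6]
grip_width: 0.127
grip_force: 82.6
```

```bash
python3 av.py 3
```

```text
t 14.9333 pos_st (np.float64(-0.66), np.float64(-10.81), np.float64(138.78)) force_st (np.float64(1.27), np.float64(4.44), np.float64(3.66)) std [0.1  0.18 0.11]
axial F series [4.58 4.25 4.49] y [-10.71 -10.81 -10.9 ]
```

{"fn": "drive_tool", "kwargs": {"commands": "-.0012 .0028 0 0 0 0 0;-.0012 .0028 0 0 0 0 0;-.0012 .0028 0 0 0 0 0;-.0012 .0028 0 0 0 0 0;-.0012 .0028 0 0 0 0 0"}}

```text
time_s: 15.35
eef_pos: [591.8, 158.4, 138.8]
ee_rot: [0.0, 0.554, 0.833, -0.0]
force: [1.9, -1.4, 2.0]
grip_width: 0.129
grip_force: 82.5
```

```bash
python3 av.py 4
```

```text
t 15.5 pos_st (np.float64(-0.64), np.float64(-10.74), np.float64(138.8)) force_st (np.float64(0.92), np.float64(-0.97), np.float64(1.6)) std [0.76 0.67 0.27]
axial F series [-2.03  0.21 -1.01 -1.04] y [-10.73 -10.75 -10.76 -10.73]
```

{"fn": "drive_tool", "kwargs": {"commands": "-.0008 .0018 0 0 0 0 0;-.0008 .0018 0 0 0 0 0"}}

```text
time_s: 15.67
eef_pos: [591.7, 158.6, 138.8]
ee_rot: [0.0, 0.554, 0.833, -0.0]
force: [2.6, -2.7, 0.8]
grip_width: 0.127
grip_force: 82.5
```

```bash
python3 av.py 4
```

```text
t 15.8167 pos_st (np.float64(-0.6), np.float64(-10.34), np.float64(138.82)) force_st (np.float64(0.7), np.float64(-3.28), np.float64(0.54)) std [0.42 0.23 0.41]
axial F series [-3.46 -3.39 -3.45 -2.81] y [-10.44 -10.4  -10.33 -10.21]
```

{"fn": "drive_tool", "kwargs": {"commands": "-.0008 .0018 0 0 0 0 0;-.0008 .0018 0 0 0 0 0"}}

```text
time_s: 15.98
eef_pos: [591.4, 159.4, 138.8]
ee_rot: [0.0, 0.554, 0.833, -0.0]
force: [2.4, -2.4, 0.1]
grip_width: 0.126
grip_force: 82.5
```

```bash
python3 av.py 4
```

```text
t 16.1333 pos_st (np.float64(-0.59), np.float64(-9.48), np.float64(138.82)) force_st (np.float64(1.28), np.float64(-2.43), np.float64(0.32)) std [0.24 0.44 0.27]
axial F series [-3.14 -2.05 -2.57 -1.96] y [-9.57 -9.46 -9.45 -9.42]
```

{"fn": "drive_tool", "kwargs": {"commands": "-.0006 .0014 0 0 0 0 0;-.0006 .0014 0 0 0 0 0"}}

```text
time_s: 16.3
eef_pos: [591.2, 159.9, 138.8]
ee_rot: [-0.0, 0.554, 0.833, -0.0]
force: [1.9, -1.3, -0.7]
grip_width: 0.129
grip_force: 82.4
```

```bash
python3 av.py 4
```

```text
t 16.45 pos_st (np.float64(-0.62), np.float64(-9.05), np.float64(138.82)) force_st (np.float64(1.46), np.float64(-2.08), np.float64(-0.45)) std [0.41 0.21 0.28]
axial F series [-1.95 -1.74 -2.04 -2.6 ] y [-9.1  -9.05 -9.04 -9.03]
```

{"fn": "drive_tool", "kwargs": {"commands": "-.0006 .0014 0 0 0 0 0;-.0006 .0014 0 0 0 0 0"}}

```text
time_s: 16.62
eef_pos: [591.0, 160.1, 138.8]
ee_rot: [-0.0, 0.554, 0.833, -0.0]
force: [2.4, -1.9, -0.8]
grip_width: 0.125
grip_force: 82.3
```

```bash
python3 av.py 4
```

```text
t 16.7667 pos_st (np.float64(-0.62), np.float64(-8.84), np.float64(138.84)) force_st (np.float64(1.37), np.float64(-2.43), np.float64(-0.82)) std [0.61 0.31 0.16]
axial F series [-2.71 -2.31 -2.24 -2.45] y [-8.82 -8.84 -8.85 -8.83]
```

{"fn": "drive_tool", "kwargs": {"commands": "-.0006 .0014 -.001 0 0 0 0;-.0006 .0014 0 0 0 0 0"}}

```text
time_s: 16.93
eef_pos: [591.0, 160.2, 138.8]
ee_rot: [0.0, 0.554, 0.833, -0.0]
force: [1.8, -3.7, -0.6]
grip_width: 0.126
grip_force: 82.3
```

```bash
python3 av.py 4
```

```text
t 17.0833 pos_st (np.float64(-0.6), np.float64(-8.67), np.float64(138.83)) force_st (np.float64(0.79), np.float64(-3.49), np.float64(-0.28)) std [0.5  0.49 0.37]
axial F series [-4.11 -3.29 -3.08 -3.46] y [-8.71 -8.67 -8.65 -8.65]
```

{"fn": "drive_tool", "kwargs": {"commands": "-.0006 .0014 0 0 0 0 0;-.0006 .0014 0 0 0 0 0"}}

```text
time_s: 17.25
eef_pos: [590.9, 160.5, 138.8]
ee_rot: [0.0, 0.554, 0.833, -0.0]
force: [1.9, -4.6, 0.7]
grip_width: 0.127
grip_force: 82.3
```

```bash
python3 av.py 4
```

```text
t 17.4 pos_st (np.float64(-0.6), np.float64(-8.39), np.float64(138.83)) force_st (np.float64(0.5), np.float64(-4.53), np.float64(0.14)) std [0.36 0.41 0.47]
axial F series [-4.98 -4.39 -3.96 -4.78] y [-8.42 -8.37 -8.38 -8.37]
```

Contact is clear now: force steps up at y≈-8.85 from a baseline of about -2.4 N. I'll press about 0.9–1.0 mm beyond the touch.

{"fn": "drive_tool", "kwargs": {"commands": "-.0006 .0014 0 0 0 0 0;-.0006 .0014 0 0 0 0 0"}}

```text
time_s: 17.57
eef_pos: [590.8, 160.8, 138.8]
ee_rot: [0.0, 0.554, 0.833, -0.0]
force: [2.2, -4.3, 0.5]
grip_width: 0.13
grip_force: 82.3
```

```bash
python3 av.py 5
```

```text
t 17.7667 pos_st (np.float64(-0.59), np.float64(-8.05), np.float64(138.83)) force_st (np.float64(0.3), np.float64(-5.02), np.float64(0.28)) std [0.28 0.19 0.55]
axial F series [-4.79 -5.01 -4.87 -5.26 -5.16] y [-8.1  -8.04 -8.05 -8.05 -8.03]
```

{"fn": "drive_tool", "kwargs": {"commands": ".0008 -.0018 0 0 0 0 0;.0008 -.0018 0 0 0 0 0;.0008 -.0018 0 0 0 0 0"}}

```text
time_s: 18.02
eef_pos: [590.8, 160.8, 138.8]
ee_rot: [-0.0, 0.554, 0.833, 0.0]
force: [0.9, -0.7, 0.3]
grip_width: 0.128
grip_force: 82.4
```

```bash
python3 av.py 4
```

```text
t 18.1667 pos_st (np.float64(-0.58), np.float64(-8.18), np.float64(138.83)) force_st (np.float64(0.65), np.float64(-1.38), np.float64(0.82)) std [0.33 0.44 0.6 ]
axial F series [-1.02 -2.18 -1.54 -0.79] y [-8.16 -8.21 -8.17 -8.18]
```

{"fn": "drive_tool", "kwargs": {"commands": ".0008 -.0018 0 0 0 0 0;.0008 -.0018 0 0 0 0 0"}}

```text
time_s: 18.33
eef_pos: [590.9, 160.5, 138.8]
ee_rot: [-0.0, 0.554, 0.833, 0.0]
force: [-0.3, 0.8, 2.1]
grip_width: 0.123
grip_force: 82.4
```

```bash
python3 av.py 4
```

```text
t 18.4833 pos_st (np.float64(-0.58), np.float64(-8.43), np.float64(138.8)) force_st (np.float64(0.5), np.float64(1.66), np.float64(1.52)) std [0.29 0.63 0.34]
axial F series [0.9  2.17 1.23 2.35] y [-8.38 -8.4  -8.44 -8.48]
```

{"fn": "drive_tool", "kwargs": {"commands": ".0008 -.0018 0 0 0 0 0;.0008 -.0018 0 0 0 0 0"}}

```text
time_s: 18.65
eef_pos: [591.1, 160.1, 138.8]
ee_rot: [-0.0, 0.554, 0.833, 0.0]
force: [-1.0, 3.0, 2.8]
grip_width: 0.126
grip_force: 82.4
```

```bash
python3 av.py 4
```

```text
t 18.8 pos_st (np.float64(-0.55), np.float64(-8.97), np.float64(138.8)) force_st (np.float64(0.9), np.float64(3.19), np.float64(2.01)) std [0.79 0.45 0.49]
axial F series [3.19 2.21 3.27 4.08] y [-8.91 -8.99 -8.97 -9.  ]
```

Reversal test: drag d≈3.2 N and disc touch at clip y≈-8.6. The target is a forward force of about 6.6 N at TCP y≈-7.4.

{"fn": "drive_tool", "kwargs": {"commands": "-.0012 .0028 0 0 0 0 0;-.0012 .0028 0 0 0 0 0;-.0012 .0028 0 0 0 0 0;-.0012 .0028 0 0 0 0 0;-.0012 .0028 0 0 0 0 0;-.0012 .0028 0 0 0 0 0;-.0012 .0028 0 0 0 0 0"}}

```text
time_s: 19.38
eef_pos: [590.8, 160.9, 138.9]
ee_rot: [0.001, 0.554, 0.832, -0.0]
force: [3.1, -4.9, 0.9]
grip_width: 0.131
grip_force: 82.4
```

```bash
python3 av.py 4
```

```text
t 19.5333 pos_st (np.float64(-0.54), np.float64(-7.94), np.float64(138.85)) force_st (np.float64(0.88), np.float64(-5.3), np.float64(0.99)) std [0.35 0.28 0.15]
axial F series [-5.72 -4.75 -5.51 -5.23] y [-7.99 -7.91 -7.92 -7.93]
```

{"fn": "drive_tool", "kwargs": {"commands": "-.0006 .0014 0 0 0 0 0;-.0006 .0014 0 0 0 0 0"}}

```text
time_s: 19.7
eef_pos: [590.7, 161.2, 138.9]
ee_rot: [0.001, 0.554, 0.832, -0.0]
force: [3.7, -4.9, 0.4]
grip_width: 0.13
grip_force: 82.4
```

```bash
python3 av.py 4
```

```text
t 19.85 pos_st (np.float64(-0.54), np.float64(-7.74), np.float64(138.86)) force_st (np.float64(0.83), np.float64(-5.72), np.float64(0.64)) std [0.65 0.37 0.16]
axial F series [-5.95 -6.23 -5.21 -5.47] y [-7.74 -7.75 -7.72 -7.74]
```

{"fn": "drive_tool", "kwargs": {"commands": "-.0008 .0019 0 0 0 0 0;-.0008 .0019 0 0 0 0 0"}}

```text
time_s: 20.02
eef_pos: [590.6, 161.4, 138.9]
ee_rot: [0.001, 0.554, 0.832, -0.0]
force: [3.0, -5.6, -0.3]
grip_width: 0.123
grip_force: 82.4
```

```bash
python3 av.py 6
```

```text
t 20.2667 pos_st (np.float64(-0.54), np.float64(-7.43), np.float64(138.87)) force_st (np.float64(0.94), np.float64(-6.15), np.float64(0.45)) std [0.38 0.17 0.48]
axial F series [-6.34 -6.15 -6.04 -6.1  -5.86 -6.39] y [-7.47 -7.42 -7.44 -7.41 -7.43 -7.41]
```

{"fn": "drive_tool", "kwargs": {"commands": "-.0006 .0014 0 0 0 0 0;0 0 0 0 0 0 0"}}

```text
time_s: 20.43
eef_pos: [590.5, 161.6, 138.9]
ee_rot: [0.001, 0.554, 0.832, -0.0]
force: [3.3, -5.2, 0.8]
grip_width: 0.125
grip_force: 82.4
```

```bash
python3 av.py 6
```

```text
t 20.6833 pos_st (np.float64(-0.54), np.float64(-7.33), np.float64(138.87)) force_st (np.float64(0.73), np.float64(-6.09), np.float64(0.36)) std [0.5  0.56 0.4 ]
axial F series [-6.11 -5.71 -6.3  -6.06 -6.79 -5.61] y [-7.32 -7.32 -7.33 -7.31 -7.34 -7.34]
```

{"fn": "drive_tool", "kwargs": {"commands": ".0006 -.0014 0 0 0 0 0;.0006 -.0014 0 0 0 0 0;.0006 -.0014 0 0 0 0 0;.0006 -.0014 0 0 0 0 0;0 0 0 0 0 0 0"}}

```text
time_s: 21.1
eef_pos: [590.6, 161.5, 138.9]
ee_rot: [0.0, 0.554, 0.833, -0.0]
force: [2.4, -5.4, 1.7]
grip_width: 0.127
grip_force: 82.4
```

```bash
python3 av.py 6
```

```text
t 21.35 pos_st (np.float64(-0.53), np.float64(-7.38), np.float64(138.85)) force_st (np.float64(0.65), np.float64(-5.84), np.float64(0.86)) std [0.31 0.41 0.5 ]
axial F series [-5.86 -6.15 -6.22 -5.45 -5.49 -5.84] y [-7.36 -7.39 -7.39 -7.38 -7.36 -7.38]
```

{"fn": "drive_tool", "kwargs": {"commands": ".0008 -.0018 0 0 0 0 0;.0008 -.0018 0 0 0 0 0;0 0 0 0 0 0 0"}}

```text
time_s: 21.6
eef_pos: [590.6, 161.4, 138.8]
ee_rot: [0.0, 0.554, 0.833, -0.0]
force: [1.7, -4.5, 0.1]
grip_width: 0.13
grip_force: 82.4
```

```bash
python3 av.py 5
```

```text
t 21.8 pos_st (np.float64(-0.54), np.float64(-7.45), np.float64(138.83)) force_st (np.float64(0.69), np.float64(-4.9), np.float64(0.93)) std [0.76 0.38 0.7 ]
axial F series [-4.83 -5.2  -4.89 -4.84 -4.74] y [-7.46 -7.48 -7.45 -7.43 -7.44]
```

{"fn": "drive_tool", "kwargs": {"commands": ".0008 -.0018 0 0 0 0 0;.0008 -.0018 0 0 0 0 0;.0008 -.0018 0 0 0 0 0;0 0 0 0 0 0 0"}}

```text
time_s: 22.13
eef_pos: [590.7, 161.3, 138.8]
ee_rot: [-0.0, 0.554, 0.833, 0.0]
force: [1.8, -2.4, 1.7]
grip_width: 0.129
grip_force: 82.4
```

```bash
python3 av.py 5
```

```text
t 22.3333 pos_st (np.float64(-0.54), np.float64(-7.65), np.float64(138.82)) force_st (np.float64(1.51), np.float64(-1.88), np.float64(1.45)) std [0.47 0.74 0.57]
axial F series [-2.88 -1.23 -1.04 -2.58 -1.69] y [-7.63 -7.65 -7.61 -7.66 -7.7 ]
```

{"fn": "drive_tool", "kwargs": {"commands": ".0008 -.0018 0 0 0 0 0;.0004 -.0009 0 0 0 0 0;0 0 0 0 0 0 0"}}

```text
time_s: 22.58
eef_pos: [590.7, 161.0, 138.8]
ee_rot: [-0.0, 0.554, 0.833, 0.0]
force: [1.2, 0.5, 2.6]
grip_width: 0.126
grip_force: 82.4
```

```bash
python3 av.py 8
```

```text
t 22.9333 pos_st (np.float64(-0.55), np.float64(-8.0), np.float64(138.8)) force_st (np.float64(1.44), np.float64(0.31), np.float64(2.18)) std [0.26 0.3  0.38]
axial F series [ 0.02 -0.17  0.38  0.23  0.78  0.5   0.64  0.07] y [-7.9  -7.95 -7.97 -7.99 -8.02 -8.05 -8.07 -8.07]
```

{"fn": "drive_tool", "kwargs": {"commands": "-.0012 .0028 0 0 0 0 0;-.0012 .0028 0 0 0 0 0;-.0012 .0028 0 0 0 0 0;-.0012 .0028 0 0 0 0 0;-.0012 .0028 0 0 0 0 0;0 0 0 0 0 0 0"}}

```text
time_s: 23.43
eef_pos: [590.6, 161.3, 138.9]
ee_rot: [0.001, 0.554, 0.833, -0.0]
force: [3.8, -5.4, 1.3]
grip_width: 0.13
grip_force: 82.4
```

```bash
python3 av.py 4
```

```text
t 23.5833 pos_st (np.float64(-0.55), np.float64(-7.61), np.float64(138.85)) force_st (np.float64(1.03), np.float64(-6.15), np.float64(1.45)) std [0.35 0.53 0.28]
axial F series [-6.43 -6.01 -6.68 -5.49] y [-7.59 -7.62 -7.62 -7.62]
```

{"fn": "drive_tool", "kwargs": {"commands": "-.0006 .0014 .002 0 0 0 0;-.0006 .0014 0 0 0 0 0;0 0 0 0 0 0 0"}}

```text
time_s: 23.83
eef_pos: [590.5, 161.5, 138.9]
ee_rot: [0.001, 0.554, 0.832, -0.0]
force: [4.2, -5.6, 0.3]
grip_width: 0.131
grip_force: 82.3
```

```bash
python3 av.py 5
```

```text
t 24.0333 pos_st (np.float64(-0.57), np.float64(-7.35), np.float64(138.88)) force_st (np.float64(1.33), np.float64(-6.27), np.float64(0.36)) std [0.59 0.23 0.37]
axial F series [-6.76 -5.9  -6.24 -6.26 -6.21] y [-7.34 -7.35 -7.34 -7.35 -7.35]
```

{"fn": "drive_tool", "kwargs": {"commands": ".0008 -.0018 0 0 0 0 0;.0008 -.0018 0 0 0 0 0;.0008 -.0018 0 0 0 0 0;.0008 -.0018 0 0 0 0 0;.0008 -.0018 0 0 0 0 0;.0008 -.0018 0 0 0 0 0;0 0 0 0 0 0 0"}}

```text
time_s: 24.62
eef_pos: [590.6, 161.3, 138.9]
ee_rot: [-0.0, 0.554, 0.833, -0.0]
force: [4.0, -2.7, -0.7]
grip_width: 0.127
grip_force: 82.2
```

```bash
python3 av.py 5
```

```text
t 24.8167 pos_st (np.float64(-0.57), np.float64(-7.55), np.float64(138.88)) force_st (np.float64(2.4), np.float64(-3.77), np.float64(-1.45)) std [0.36 0.18 0.55]
axial F series [-4.07 -3.42 -4.   -3.38 -3.96] y [-7.57 -7.54 -7.55 -7.55 -7.56]
```

{"fn": "drive_tool", "kwargs": {"commands": ".001 0 -.002 0 0 0 13;0 0 0 0 0 0 50;0 0 0 0 0 0 50;0 0 0 0 0 0 50;0 0 0 0 0 0 50;0 0 0 0 0 0 50", "force": 20}}

```text
time_s: 25.32
eef_pos: [590.5, 161.5, 138.8]
ee_rot: [-0.0, 0.554, 0.833, -0.0]
force: [0.5, -0.7, -1.0]
grip_width: 0.5
grip_force: 0.0
```

```bash
python3 av.py 3
```

```text
t 25.4167 pos_st (np.float64(-0.52), np.float64(-7.41), np.float64(138.77)) force_st (np.float64(-0.04), np.float64(0.24), np.float64(-0.11)) std [0.55 0.79 0.64]
axial F series [-0.86  1.14  0.44] y [-7.34 -7.42 -7.46]
```

{"fn": "drive_tool", "kwargs": {"commands": "0 0 .1 0 0 0 50;0 0 .2 0 0 0 50;0 0 .3 0 0 0 50;-.2 0 .3 0 0 0 50;-.3 0 .3 0 0 0 50;-.4 -.1 .2 0 0 0 50;-.4 -.1 0 0 0 0 50;-.4 -.1 0 0 0 0 50;-.4 -.1 0 0 0 0 50;0 0 0 0 0 0 50;0 0 0 0 0 0 50"}}

```text
time_s: 26.33
eef_pos: [383.7, 122.1, 277.7]
ee_rot: [0.001, 0.554, 0.832, 0.001]
force: [0.6, -0.1, 0.3]
grip_width: 0.502
grip_force: 0.0
```

```bash
python3 - <<'E'
from ov import *
o=[]
for n,(u,v) in(("scene",(285,190)),("top",(240,185))):
    p=capture(n); k=6 if n=="scene" else 3; w=65 if n=="scene" else 130
    if n=="scene": u,v=312,205
    im=up(p,u,v,w,w,k)
    if n=="scene":
        for X in([( 6,y,154) for y in(-26.5,10.5)],[(15.5,y,118) for y in(-30,14)]):
            # clip centre y=-8 : tab +-18, crown +-22
            ln(im,proj(p,W([X[0][0]-.5,X[0][1]+.5,X[0][2]])),proj(p,W([X[1][0]-.5,X[1][1]-.5,X[1][2]])),u,v,k)
    o.append(im)
cv2.imwrite("pics/end.png",np.hstack(o)); s=sense(); print(s["eef_pos"],s["time_s"])
E
```

```text
[385.63668773 122.25526538 277.32497804] 26.4333
```

View pics/end.png

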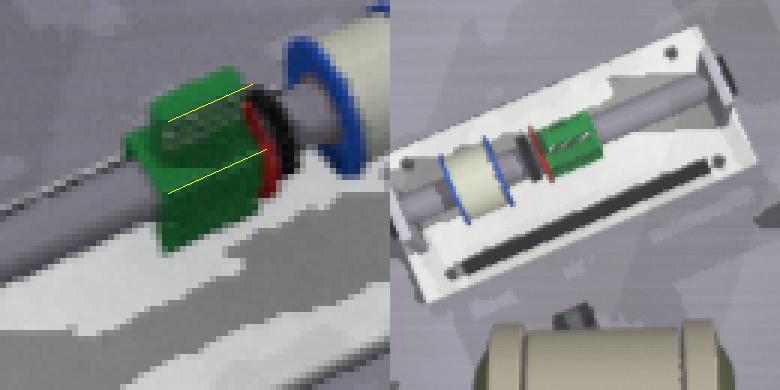

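The picture shows the clip fully home on the rod, against the red disc, with the spool and the rest in place. I'm handing in.

```bash
python3 -c "
from rig import finish_job
print(finish_job())"
```

```text
the job is handed in; nothing more can be done
None
```

The small green clip is snapped fully home on the bare rod and was left pressing the red disc at an estimated 3.3–3.5 N. I could not measure that load after letting go: the clip's drag is only about 3 N, so it may have settled near 3 N. The job is handed in at about 26 s, and I didn't touch the spool, orange clip or jars.

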